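# Vent and unscrew the sippy cup

### The arm

A 6-joint arm with a two-finger parallel gripper is mounted at the origin on the work surface. World frame = base frame: x ahead of the robot, y to its left, z up, the work surface at z = 0. Lengths are in m, angles in rad, forces in N, time in s.
With the tool pointing down it reaches from about 0.35 to 0.975 m from the base axis. Payload 7.1 kg.
Tool frame: the origin (TCP) lies between the finger pads; the fingertips stand ahead of it and the grasp point (between the pads) lies 3 mm ahead of it (tip_reach is the z of the fingertips in the tool frame, in m); z points along the fingers, y is the line along which they close (so a half turn about z gives the same grasp; the last joint's range is limited). The gripper opens to 88 mm and grips with 3 to 60 N. Pads are 20 mm wide; open, the fingers measure 115 mm over their backs; the gripper's body (75 mm by 178 mm) begins 61 mm behind the grasp point.
Start: joints at [1.306, 0.423, 1.63, -0, 1.089, -0.019], TCP at [0.152, 0.606, 0.245] pointing down, gripper open.
Joint ranges: [-3, 3], [-0.9, 2.11], [0.09, 2.58], [-1.31, 4.45], [0.11, 2.69], [-2.54, 2.54]. Speed limits (rad/s): [2.39, 2.39, 3.01, 3.14, 3.14, 3.14].

### API

Orientations are given as a unit quaternion [x, y, z, w].
In Python, from workcell import * gives the robot as it stands.
- The arm moves only by the tool move_arm, never from a script. Its argument "increments" is text: rows parted by semicolons, each of 4 numbers parted by spaces: the shift along the world's x, y, z normalised to -1 to 1, where 1 is 20 mm, then the turn about the world's z normalised to -1 to 1, where 1 is 4 degrees. In form: tx ty tz turn; .... A call has 1 to 8 rows; each row shifts and turns the commanded pose from where the row before left it; what a row does not reach is not made up. A row lasts 1/8 s, in which the tool goes at most 62.5 mm and 10.7 degrees, less where a joint would pass 70% of its speed; a pose out of reach is approached as far as the arm can. A call with a number of a shift or a turn outside -1 to 1 is refused whole. A call with a gripper value outside its range is refused whole. "gripper" is the closure, from -1 (fully open) to 1 (shut), set as the call begins (left out, the last holds). The fingers move at their own pace and stop on an object; "grip_force" is the grip in N (left out, the last holds). Time passes only in rows, so rows that do not move let the fingers close. It gives the time, the measured TCP pose, the force and the opening at its end, in the units of the state.
- get_state(): the state, without advancing time (a new reading comes with each control period).
- camera(name): name is "scene" or "side" or "wrist"; returns the picture (400x640x3 uint8, red, green, blue); there is no depth.
- camera_info(name): a dict with "K" (3x3 intrinsics, pixels), "world_from_camera" (4x4, takes a point from camera to world coordinates); the wrist camera has in their place "tool_from_camera" (4x4, takes a point from camera to tool coordinates, whose origin is the TCP and whose axes are the flange's). Camera axes: x right, y down, z forward; pixel columns grow to the right and rows downward; lengths in m; the calibration is good to about 2 mm. A picture is of the moment at which its call begins: read the wrist's pose just before it. camera_info takes no time and is no camera call.
- finish_job(): hands the job in, once; it reports no verdict.
Trained networks look in the newest picture that a camera, given by its name, has taken for a name from the list of things; names that differ only in an ending like _2 or _b are one class to them, and where a whole thing is asked for, a point or a joint stands for the part that bears it (a point fixed in the world has none). Each returns a list of dicts, best first, with "score" (0 to 1); they miss things now and then, are a little off and sometimes report something else, mostly with a low value. They report only what shows in the picture. A call takes as long as a camera call.
- find_in(camera, target): "rect" ([left, top, width, height] in pixels, round what is visible of it).
- trace(camera, target): "mask" (400x640 bool, what is visible of it) and "rect" ([left, top, width, height] in pixels, round what is visible of it).
The state is a dict: "clock": time; "joints": joint angles; "joint_velocities": joint speeds; "joint_efforts": joint torques, N m; "eef_pos": TCP position; "eef_rot": TCP orientation; "contact_force": force on the tool from outside, world axes, zero at the start; "ft_torque": the same for the moment, N m; "width": finger opening in m.
Only numpy, scipy, OpenCV 4.12 (cv2) and the standard library are available. Lean on these libraries where they do the work, as an engineer would, in place of code of your own. Each camera call takes 0.05 s, during which the arm holds its last target. There are 200 camera calls.

### The job

The steel sippy cup stands in the square well of the green bin, which braces it against turning. First twist the vent key on top of its cap clockwise (seen from above) to its stop and let it spring back, then unscrew the tight cap counter-clockwise, stop turning as soon as the threads let go, and lift it straight up. Finish while holding the cap in the gripper, level and centred over the cup, its lower edge about 2 cm above the mouth; keep the cup upright in its well, and leave the other things in the niche alone.

Things in the scene. Friction and masses are not known exactly. Their poses are not given: they have to be found in the camera images.
- bin: Fixed green plastic bin, 158 x 158 x 40 mm, mostly filled in so as to leave a square well 81 x 81 mm in its centre; the filling's top is 33 mm and the well's floor 5 mm above the work surface. Origin: centre of its underside; z up, x and y along its sides.
- cup: Loose steel sippy cup, 0.45 kg, 102 mm tall without cap. Square dark rubber boot 76 x 76 x 24 mm, in the bin's well with 2.5 mm play a side (it turns a few degrees before the well stops it); round body 60 mm in diameter up to 76 mm; neck 44 mm in diameter with three thread ribs. Origin: centre of its underside; z up; +x points to the raised nub on the boot and the rib up the body.
- cup_mouth (a point): Centre of the cup's mouth (top rim of the neck), 102 mm above the cup's underside.
- cap: Grey ribbed screw cap, 66 mm in diameter, 32 mm tall without the vent key, about 0.15 kg; upper 12 mm solid, below it a skirt over the neck. Gripped round its side. Origin: centre of its lower edge, about 86 mm above the cup's underside (16 mm below the mouth) when screwed on; z up; +x points to the dot on its top. Unscrewing takes 0.2 to 0.5 N m; it climbs about 1 mm on the way.
- vent_grip (a point): Point on the axis of the vent key, a bar 30 mm long, 11 mm wide and standing 20 mm proud of the cap's top, in the middle of that top; this point lies 12 mm above the cap's top. Its x axis runs along the bar; at rest this is the cap's x axis (towards the dot).
- vent (a joint): Turn of the vent key on the cap in rad: 0 at rest, grows as it is twisted clockwise (from above), stop at 1.0. A spring returns it to 0 (0.03 N m at rest, 0.11 N m at the stop). Forcing it on past its stop tightens the cap by a few degrees, until the threads' own stop.
- teether: Bystander: peach silicone elephant teether lying flat, about 120 x 70 mm, 18 mm thick. Origin: middle of the elephant's body, underside.
- ramekin: Bystander: white ceramic ramekin, 84 mm in diameter, 45 mm tall. Origin: centre of its underside.
- pacifier_box: Bystander: blue plastic pacifier box, 75 x 60 x 50 mm. Origin: centre of its underside.
- rattle: Bystander: wooden spinning rattle standing on its foot, 44 mm in diameter, 94 mm tall. Origin: centre of its underside.
- cap_dot (a point): Small raised dot on the cap's top, 27.5 mm from its axis along the cap's +x. Screwed on, it starts 55 to 75 degrees clockwise (from above) of the cup's +x. It lets go, after 35 to 55 degrees of turning, about 20 degrees short of the cup's +x: lugs leave the ribs and a sprung seal pushes the cap up a few mm with 5 to 8 N. About 20 degrees past the cup's +x the lugs strike the next ribs.

How it is judged:
By the outcome, as a careful person would: the job done as asked, in the order asked, and still so for the second after the job is handed in, while the arm keeps its last pose, push and grip.
It also fails if it takes over 54 s, if anything falls off the work surface, if the arm or the gripper's body presses on something with over 40 N, if the wrist force passes 120 N, or if a joint passes its speed limit or range.

## Working session

There is one attempt and no reset: what is moved stays moved. The work goes in short steps, Python scripts to look and compute and a tool call to move; the robot and the scene stay as the last step left them, time stands still between calls to the robot, and variables do not carry over. Pictures are saved under pics/ and viewed, on a budget of 10 in all, crops included, one or two more only if the job needs it, and the job is handed in when it is done.

Besides the shell and the picture viewer there is one more tool, called after ">>>" as a command line: name --argument value ..., lists and objects as JSON in quotes. move_arm: Moves the arm, as the interface text tells. Its arguments: {"type":"object","properties":{"increments":{"type":"string"},"gripper":{"type":"number"},"grip_force":{"type":"number"}},"required":["increments"]}

```bash
ls; mkdir -p pics
python3 - <<'E'
from workcell import *
import cv2
s=get_state();print({k:s[k] for k in('clock','eef_pos','eef_rot','contact_force','ft_torque','width')})
for n in("scene","side","wrist"):
    im=camera(n);cv2.imwrite(f"pics/{n}0.png",im[:,:,::-1]);i=camera_info(n);print(n,{k:(v.round(4).tolist() if hasattr(v,'round') else v) for k,v in i.items()})
    for t in("cup","cap","bin","vent_grip","cap_dot"):
        print(t,[(d['score'],d['rect']) for d in find_in(n,t)[:2]])
print(get_state()['clock'])
E
```

```text
pics
{'clock': 0.0, 'eef_pos': array([0.15190068, 0.60571319, 0.24389363]), 'eef_rot': array([ 1.22585668e-01,  9.92457636e-01, -7.62720961e-04, -1.16903996e-04]), 'contact_force': array([ 0.29542252, -0.66556392, -1.1391345 ]), 'ft_torque': array([ 0.01695107, -0.07383186, -0.03882309]), 'width': 0.08777352953599814}
scene {'K': [[499.783, 0.0, 315.8214], [0.0, 499.783, 197.121], [0.0, 0.0, 1.0]], 'world_from_camera': [[-0.4078, 0.6437, -0.6476, 1.3485], [0.9129, 0.2746, -0.302, 0.3678], [-0.0166, -0.7143, -0.6996, 0.9843], [0.0, 0.0, 0.0, 1.0]]}
cup [(0.63, [285.6, 191.5, 30.4, 20.2])]
cap [(0.57, [287.7, 168.1, 24.7, 27.4])]
bin [(0.88, [262.6, 172.6, 71.1, 56.1]), (0.29, [447.2, 205.8, 18.5, 32.0])]
vent_grip []
cap_dot [(0.85, [286.2, 163.2, 27.3, 33.4])]
side {'K': [[396.7127, 0.0, 317.4122], [0.0, 396.7127, 195.6545], [0.0, 0.0, 1.0]], 'world_from_camera': [[-0.9923, -0.0661, 0.1047, 0.4462], [-0.1237, 0.4879, -0.8641, 0.7186], [0.0061, -0.8704, -0.4923, 0.5248], [0.0, 0.0, 0.0, 1.0]]}
cup [(0.91, [323.5, 195.2, 32.9, 24.3])]
cap [(0.78, [323.8, 165.3, 30.0, 30.9])]
bin [(0.6, [300.0, 191.6, 78.3, 54.3])]
vent_grip [(0.48, [337.7, 166.0, 12.1, 13.0])]
cap_dot [(0.92, [322.2, 167.1, 33.1, 30.1])]
wrist {'K': [[334.8661, 0.0, 314.3179], [0.0, 334.8661, 202.8036], [0.0, 0.0, 1.0]], 'tool_from_camera': [[-0.0007, -0.9588, -0.284, 0.0778], [1.0, -0.001, 0.0009, 0.0004], [-0.0011, -0.284, 0.9588, -0.1412], [0.0, 0.0, 0.0, 1.0]]}
cup []
cap []
bin []
vent_grip []
cap_dot []
0.9
```

```bash
cat > h.py <<'E'
import numpy as np, cv2
from workcell import *
from scipy.spatial.transform import Rotation as R
def T(n,s=None):
    i=camera_info(n)
    if n!='wrist': return i['K'],np.array(i['world_from_camera'])
    M=np.eye(4);M[:3,:3]=R.from_quat(s['eef_rot']).as_matrix();M[:3,3]=s['eef_pos']
    return i['K'],M@i['tool_from_camera']
def ray(KT,uv):
    K,W=KT;d=np.linalg.inv(K)@[uv[0],uv[1],1];return W[:3,3],W[:3,:3]@d
def at_z(KT,uv,z):
    o,d=ray(KT,uv);return o+d*(z-o[2])/d[2]
def proj(KT,P):
    K,W=KT;p=(np.atleast_2d(P)-W[:3,3])@W[:3,:3]@np.array(K).T;return p[:,:2]/p[:,2:]
def tri(rs):
    A=0;b=0
    for o,d in rs:
        d=d/np.linalg.norm(d);M=np.eye(3)-np.outer(d,d);A=A+M;b=b+M@o
    return np.linalg.solve(A,b)
E
python3 - <<'E'
from h import *
a=T('scene');b=T('side')
for z in(.04,):print('bin',at_z(a,(298,200),.02),at_z(b,(339,218),.02))
print('cap',tri([ray(a,(300,181.8)),ray(b,(339,181))]))
A=cv2.imread('pics/scene0.png')[120:270,180:500];B=cv2.imread('pics/side0.png')[120:270,220:540]
cv2.imwrite('pics/c0.png',cv2.resize(np.vstack([A,B]),None,fx=2,fy=2,interpolation=cv2.INTER_CUBIC))
E
```

```text
bin [ 0.48548504 -0.08875548  0.02      ] [ 0.49004269 -0.06829264  0.02      ]
cap [ 0.49662739 -0.07453014  0.10951515]
```

View pics/c0.png

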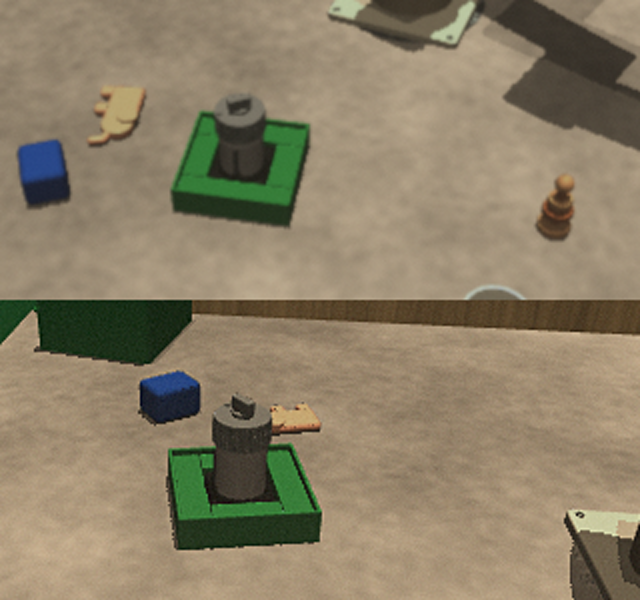

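>>> move_arm --increments "0.5 -1 0.05 -0.6;0.5 -1 0.05 -0.6;0.5 -1 0.05 -0.6;0.5 -1 0.05 -0.6;0.5 -1 0.05 -0.6;0.5 -1 0.05 -0.6;0.5 -1 0.05 -0.6;0.5 -1 0.05 -0.6"

```text
clock: 1.9
eef_pos: [0.2327, 0.4449, 0.2528]
eef_rot: [0.288, 0.958, 0.0, 0.0]
contact_force: [0.4, -0.0, 0.2]
width: 0.0878
```

>>> move_arm --increments "0.5 -1 0.05 -0.6;0.5 -1 0.05 -0.6;0.5 -1 0.05 -0.6;0.5 -1 0.05 -0.6;0.5 -1 0.05 -0.6;0.5 -1 0.05 -0.6;0.5 -1 0.05 -0.6;0.5 -1 0.05 -0.6"

```text
clock: 2.9
eef_pos: [0.3124, 0.2849, 0.2608]
eef_rot: [0.443, 0.896, 0.0, 0.0]
contact_force: [0.5, 0.1, -0.3]
width: 0.0875
```

>>> move_arm --increments "0.5 -1 0.05 -0.6;0.5 -1 0.05 -0.6;0.5 -1 0.05 -0.6;0.5 -1 0.05 -0.6;0.5 -1 0.05 -0.6;0.5 -1 0.05 -0.6;0.5 -1 0.05 -0.6;0.5 -1 0.05 -0.6"

```text
clock: 3.9
eef_pos: [0.3921, 0.1249, 0.2688]
eef_rot: [0.587, 0.81, 0.0, 0.0]
contact_force: [0.1, 0.5, -0.0]
width: 0.0876
```

>>> move_arm --increments "0.5 -1 0.05 -0.6;0.5 -1 0.05 -0.6;0.5 -1 0.05 -0.6;0.5 -1 0.05 -0.6;0.5 -1 0.05 -0.6;0.5 -1 0.05 -0.6;0.5 -1 0.05 -0.6;0.5 -1 0.05 -0.6"

```text
clock: 4.9
eef_pos: [0.4719, -0.0351, 0.2768]
eef_rot: [0.714, 0.701, 0.0, 0.0]
contact_force: [0.0, 0.3, 0.2]
width: 0.0878
```

>>> move_arm --increments "1 -1 0 -0.6;0.2 -1 0 -0.6;0 0 0 0"

```text
clock: 5.28
eef_pos: [0.4958, -0.075, 0.2766]
eef_rot: [0.742, 0.67, -0.0, -0.0]
contact_force: [0.3, -0.3, -0.2]
width: 0.088
```

Run:
```python
from h import *
import workcell
print([x for x in dir(workcell) if not x.startswith('_')])
s=get_state();print(s.keys(),s['clock'],s['eef_pos'],s['eef_rot'],s['joints'],s['contact_force'],s['ft_torque'])
im=camera('wrist');KT=T('wrist',s)
for t in("cup","cap","vent_grip","cap_dot"):
    for d in trace('wrist',t)[:1]:
        m=d['mask'];c=np.argwhere(m).mean(0)[::-1];print(t,d['score'],d['rect'],c,at_z(KT,c,.135 if t=='vent_grip' else .123))
cv2.imwrite('pics/w1.png',im[:,:,::-1])
u,v=proj(KT,[.495,-.075,.123])[0].astype(int);print(u,v)
c=im[max(v-110,0):v+110,max(u-130,0):u+130,::-1];print(max(u-130,0),max(v-110,0));cv2.imwrite('pics/w1c.png',cv2.resize(c,None,fx=2.5,fy=2.5,interpolation=cv2.INTER_CUBIC))
```

```text
['PlanningError', 'camera', 'camera_info', 'find_in', 'finish_job', 'get_state', 'tip_reach', 'trace']
dict_keys(['clock', 'joints', 'joint_velocities', 'joint_efforts', 'eef_pos', 'eef_rot', 'contact_force', 'ft_torque', 'width']) 5.275 [ 0.49578038 -0.07504128  0.27656977] [ 7.42184898e-01  6.70195175e-01 -4.50050522e-05 -5.72293762e-05] [-1.73953823e-01  2.01167077e-01  1.86820026e+00 -6.66586563e-07
  1.07237093e+00 -7.21006418e-02] [ 0.26441772 -0.28188167 -0.22621596] [-0.08810334  0.03894058  0.02920984]
cup 0.62 [274.0, 138.6, 76.7, 57.5] [309.70299309 155.62701458] [ 0.49552802 -0.04009713  0.123     ]
cap 0.64 [272.6, 160.0, 72.1, 71.9] [308.31389365 194.85493752] [ 0.49046716 -0.07554843  0.123     ]
vent_grip 0.71 [288.6, 188.2, 37.5, 31.4] [309.05446927 200.52374302] [ 0.4911097  -0.07755155  0.135     ]
cap_dot 0.77 [272.5, 157.7, 72.3, 73.9] [308.8758588  194.93176972] [ 0.49096884 -0.07567296  0.123     ]
313 193
183 83
```

View pics/w1c.png

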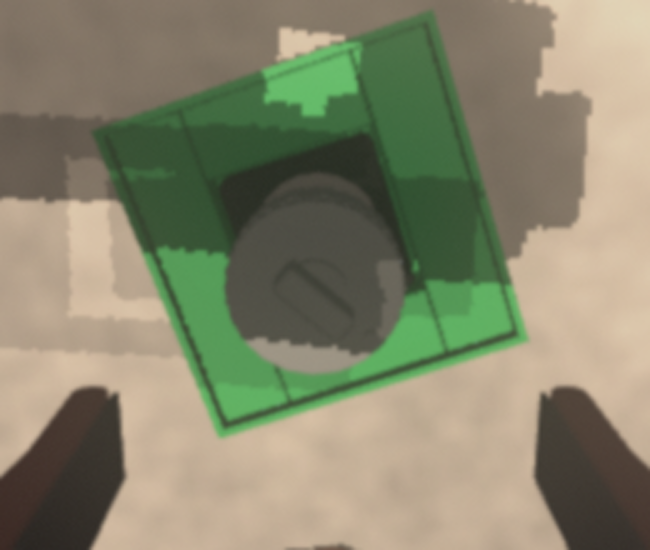

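```bash
cat >> h.py <<'E'
def rect(im,KT,c,z,half=.04,n=560):
    g=np.array([[c[0]-half,c[1]-half,z],[c[0]+half,c[1]-half,z],[c[0]+half,c[1]+half,z],[c[0]-half,c[1]+half,z]])
    dst=np.float32([[0,n],[n,n],[n,0],[0,0]])  # x right, y up
    H=cv2.getPerspectiveTransform(proj(KT,g).astype(np.float32),dst)
    o=cv2.warpPerspective(im,H,(n,n),flags=cv2.INTER_CUBIC)
    return o
E
python3 - <<'E'
from h import *
s=get_state();KT=T('wrist',s);im=cv2.imread('pics/w1.png')
o=rect(im,KT,(.491,-.077),.143,.04,400);p=rect(im,KT,(.491,-.077),.123,.04,400)
f=lambda o:cv2.convertScaleAbs(np.clip(o.astype(float)-40,0,None),alpha=2.6)
o=f(o);p=f(p)
for a in(o,p):
    for i in range(0,400,50):cv2.line(a,(i,0),(i,6),(0,0,255),1);cv2.line(a,(0,i),(6,i),(0,0,255),1)
cv2.imwrite('pics/r1.png',np.hstack([o,p]))
for d in trace('wrist','vent_grip')[:1]:
    r=cv2.minAreaRect(np.argwhere(d['mask'])[:,::-1].astype(np.float32));print(r)
    b=cv2.boxPoints(r);print(b,[at_z(KT,q,.135)[:2].round(4) for q in b])
E
```

```text
((310.2500305175781, 200.75001525878906), (35.35533905029297, 26.16295051574707), 45.0)
[[288.50003 197.50002]
 [307.00003 179.00002]
 [332.00003 204.00002]
 [313.50003 222.50002]] [array([ 0.4734, -0.0713]), array([ 0.4912, -0.0564]), array([ 0.5108, -0.081 ]), array([ 0.4929, -0.0966])]
```

View pics/r1.png

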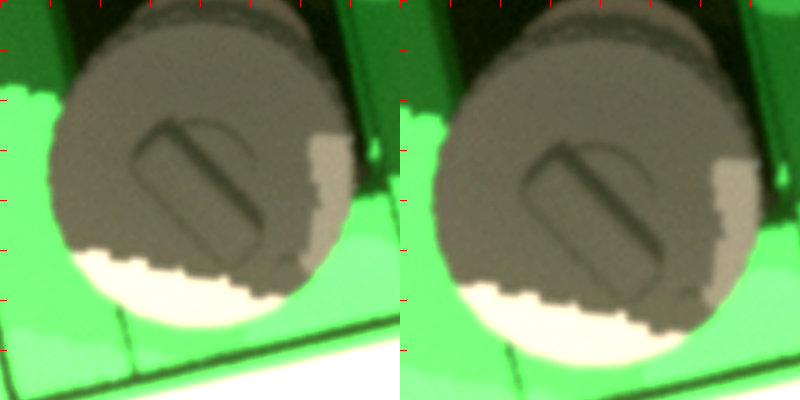

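>>> move_arm --increments "-0.26 -0.1 -0.2 1;0 0 -0.2 1;0 0 -0.2 1;0 0 -0.2 1;0 0 -0.2 1;0 0 -0.2 1;0 0 -0.2 1;0 0 -0.2 1"

```text
clock: 6.58
eef_pos: [0.4908, -0.0753, 0.2446]
eef_rot: [0.526, 0.85, 0.0, 0.0]
contact_force: [0.5, 0.3, 0.2]
width: 0.0879
```

>>> move_arm --increments "0 0 0 1;0 0 0 1;0 0 0 1;0 0 0 1;0 0 0 0.3;0 0 0 0"

```text
clock: 7.32
eef_pos: [0.4908, -0.0755, 0.2447]
eef_rot: [0.395, 0.919, 0.0, 0.0]
contact_force: [0.1, -0.2, -0.5]
width: 0.0877
```

Run:
```python
from h import *
import workcell
print(tip_reach if not callable(tip_reach) else tip_reach())
s=get_state();print(s['clock'],s['eef_pos'],s['eef_rot'],s['joints'])
im=camera('wrist')[:,:,::-1].copy();KT=T('wrist',s);cv2.imwrite('pics/w2.png',im)
c=(.4905,-.077)
f=lambda o:cv2.convertScaleAbs(np.clip(o.astype(float)-40,0,None),alpha=2.6)
o=f(rect(im,KT,c,.143,.04,400));p=f(rect(im,KT,c,.123,.04,400))
for a in(o,p):
    for i in range(0,400,50):cv2.line(a,(i,0),(i,6),(0,0,255),1);cv2.line(a,(0,i),(6,i),(0,0,255),1)
cv2.imwrite('pics/r2.png',np.hstack([o,p]))
for t in('vent_grip','cap'):
  for d in trace('wrist',t)[:1]:
    ct=np.argwhere(d['mask']).mean(0)[::-1];print(t,d['score'],d['rect'],at_z(KT,ct,.135 if t!='cap' else .123))
```

```text
0.022
7.325 [ 0.49080203 -0.07553768  0.24473269] [3.94806616e-01 9.18764243e-01 2.02476410e-05 3.66915746e-05] [-1.76687742e-01  2.34305913e-01  1.90873629e+00  2.70818530e-05
  9.98469790e-01 -9.35784016e-01]
cap 0.94 [269.4, 159.0, 83.4, 84.1] [ 0.48771498 -0.07598157  0.123     ]
```

View pics/r2.png

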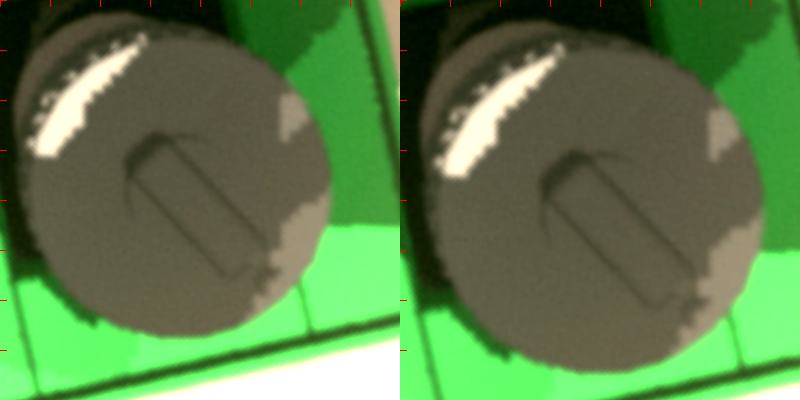

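>>> move_arm --increments "0.05 -0.13 -0.8 0.15;0 0 -0.8 0;0 0 -0.8 0;0 0 -0.8 0;0 0 -0.5 0;0 0 0 0"

```text
clock: 8.22
eef_pos: [0.4914, -0.0783, 0.1697]
eef_rot: [0.39, 0.921, -0.0, -0.001]
contact_force: [0.8, -0.6, -0.2]
width: 0.0879
```

Run:
```python
from h import *
s=get_state();print(s['clock'],s['eef_pos'],s['eef_rot'],s['contact_force'])
im=camera('wrist')[:,:,::-1].copy();KT=T('wrist',s);cv2.imwrite('pics/w3.png',im)
M=np.eye(4);M[:3,:3]=R.from_quat(s['eef_rot']).as_matrix();M[:3,3]=s['eef_pos']
p=np.array([[x,y,.022,1] for x in(-.01,.01) for y in(-.044,.044)]+[[0,0,.022,1]])@M.T
print(proj(KT,p[:,:3]).round(1), proj(KT,[[.4915,-.0782,.143]]))
c=im[150:390,160:480];c=cv2.convertScaleAbs(c,alpha=2.2,beta=-60)
cv2.imwrite('pics/w3c.png',cv2.resize(c,None,fx=2.5,fy=2.5,interpolation=cv2.INTER_CUBIC))
```

```text
8.225 [ 0.49135088 -0.07830296  0.16972483] [ 3.89801904e-01  9.20898274e-01 -2.07834640e-04 -8.95505763e-04] [ 0.7837473  -0.58559506 -0.15920985]
[[232.1 273.3]
 [394.6 273.1]
 [229.5 239. ]
 [397.1 238.9]
 [313.3 256.3]] [[313.73759355 252.69003796]]
```

View pics/w3c.png

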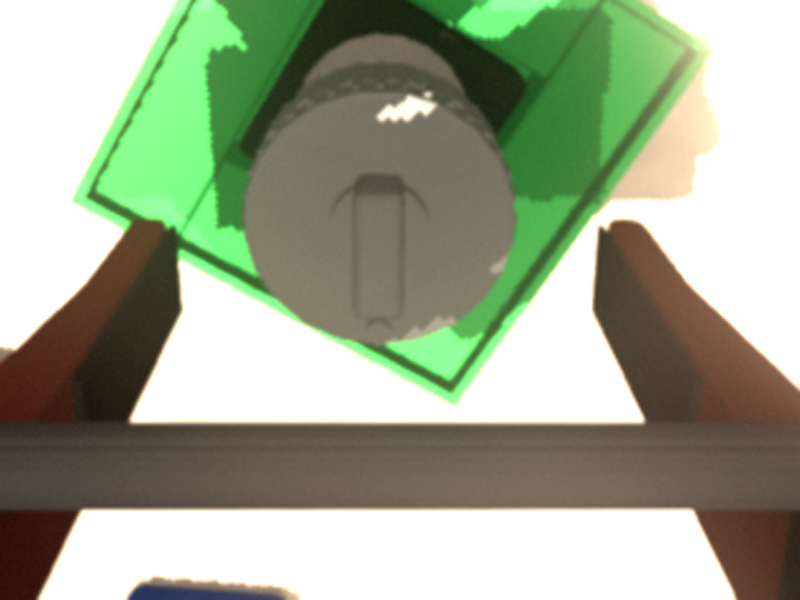

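>>> move_arm --increments "-0.1 -0.01 -0.3 0;0 0 -0.4 0;0 0 -0.38 0;0 0 0 0"

```text
clock: 8.78
eef_pos: [0.4894, -0.0785, 0.1484]
eef_rot: [0.39, 0.921, -0.0, -0.001]
contact_force: [0.5, -1.1, 0.3]
width: 0.088
```

>>> move_arm --increments "0 0 0 0;0 0 0 0;0 0 0 0;0 0 0 0;0 0 0 0;0 0 0 0" --gripper 1 --grip_force 20

```text
clock: 9.52
eef_pos: [0.4899, -0.0786, 0.1491]
eef_rot: [0.39, 0.921, 0.0, 0.0]
contact_force: [-0.4, -0.8, 0.1]
width: 0.0313
```

```bash
cat > st.py <<'E'
from h import *
s=get_state();a=R.from_quat(s['eef_rot']).as_matrix()[:,1]
print(s['clock'],s['eef_pos'].round(4),'yaw',np.degrees(np.arctan2(a[1],a[0])).round(2),'F',s['contact_force'].round(2),'T',s['ft_torque'].round(3),'w',s['width'])
E
python3 st.py
```

```text
9.525 [ 0.4899 -0.0786  0.1491] yaw 44.12 F [-0.38 -0.76  0.09] T [-0.01   0.006 -0.022] w 0.03131135869147317
```

>>> move_arm --increments "0 0 0 0;0 0 0 0;0 0 0 0;0 0 0 0"

```text
clock: 10.02
eef_pos: [0.4896, -0.0787, 0.149]
eef_rot: [0.39, 0.921, -0.0, -0.0]
contact_force: [-2.4, -2.0, 0.9]
width: 0.0212
```

```bash
python3 st.py
```

```text
10.025 [ 0.4896 -0.0787  0.149 ] yaw 44.12 F [-2.36 -1.98  0.85] T [-0.508  0.351 -0.003] w 0.02123280351195035
```

>>> move_arm --increments "0 0 0 0;0 0 0 0"

```text
clock: 10.28
eef_pos: [0.4897, -0.0786, 0.1491]
eef_rot: [0.39, 0.921, -0.0, -0.0]
contact_force: [-2.8, -1.8, 0.3]
width: 0.0213
```

```bash
python3 st.py
python3 - <<'E'
from h import *
s=get_state()
im=camera('wrist')[:,:,::-1].copy();cv2.imwrite('pics/w4.png',im)
c=im[150:390,160:480];c=cv2.convertScaleAbs(c,alpha=2.2,beta=-60)
cv2.imwrite('pics/w4c.png',cv2.resize(c,None,fx=2.5,fy=2.5,interpolation=cv2.INTER_CUBIC))
E
```

```text
10.275 [ 0.4897 -0.0786  0.1491] yaw 44.12 F [-2.76 -1.85  0.32] T [-0.462  0.43   0.014] w 0.02125736569280691
```

View pics/w4c.png

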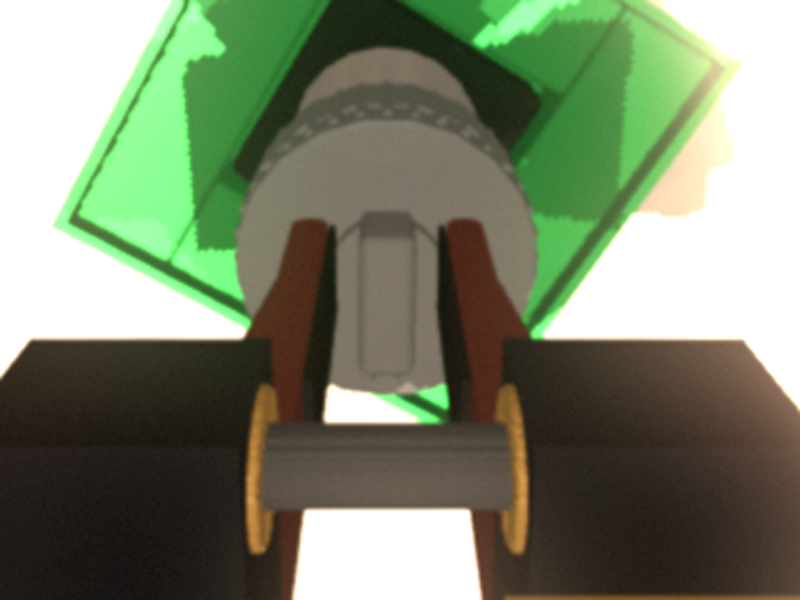

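>>> move_arm --increments "0 0 0 0;0 0 0.1 0;0 0 0.1 0" --gripper 0.36

```text
clock: 10.7
eef_pos: [0.4901, -0.0784, 0.1533]
eef_rot: [0.39, 0.921, 0.0, 0.0]
contact_force: [0.6, -0.4, 0.0]
width: 0.0281
```

>>> move_arm --increments "0 0 0 0;0 0 0 0;0 0 0 0;0 0 0 0" --gripper 1

```text
clock: 11.2
eef_pos: [0.4898, -0.0788, 0.1531]
eef_rot: [0.39, 0.921, -0.0, -0.0]
contact_force: [-0.5, -1.6, 1.9]
width: 0.0107
```

```bash
python3 st.py
```

```text
11.2 [ 0.4898 -0.0788  0.1531] yaw 44.12 F [-0.51 -1.64  1.93] T [-0.445  0.279 -0.013] w 0.010681316611720774
```

>>> move_arm --increments "0 0 0 -1;0 0 0 -1;0 0 0 -1;0 0 0 -1;0 0 0 -1;0 0 0 -1;0 0 0 -1"

```text
clock: 12.08
eef_pos: [0.49, -0.0787, 0.1531]
eef_rot: [0.602, 0.799, 0.0, 0.0]
contact_force: [-0.1, -1.6, 1.0]
width: 0.0105
```

```bash
python3 st.py
```

```text
12.075 [ 0.49   -0.0787  0.1531] yaw 16.0 F [-0.14 -1.64  0.95] T [-0.412  0.094  0.112] w 0.010531077079236428
```

>>> move_arm --increments "0 0 0 -1;0 0 0 -1;0 0 0 -1;0 0 0 -1;0 0 0 -1;0 0 0 -1;0 0 0 0"

```text
clock: 12.95
eef_pos: [0.4902, -0.0786, 0.1531]
eef_rot: [0.754, 0.657, 0.0, 0.0]
contact_force: [0.1, -2.0, 1.4]
width: 0.0113
```

```bash
python3 st.py
```

```text
12.95 [ 0.4902 -0.0786  0.1531] yaw -7.84 F [ 0.14 -1.97  1.43] T [-0.318 -0.054  0.092] w 0.011317735188006115
```

>>> move_arm --increments "0 0 0 -0.5;0 0 0 -0.5;0 0 0 0"

```text
clock: 13.32
eef_pos: [0.49, -0.0786, 0.1531]
eef_rot: [0.777, 0.63, 0.0, 0.0]
contact_force: [1.5, -0.6, 1.1]
width: 0.011
```

```bash
python3 st.py
```

```text
13.325 [ 0.49   -0.0786  0.1531] yaw -11.9 F [ 1.49 -0.59  1.09] T [-0.206 -0.138  0.119] w 0.010950193754053024
```

>>> move_arm --increments "0 0 0 -0.4;0 0 0 0"

```text
clock: 13.58
eef_pos: [0.49, -0.0786, 0.1531]
eef_rot: [0.785, 0.619, 0.0, 0.0]
contact_force: [1.6, -0.4, 0.8]
width: 0.0107
```

```bash
python3 st.py
```

```text
13.575 [ 0.49   -0.0786  0.1531] yaw -13.51 F [ 1.61 -0.45  0.76] T [-0.156 -0.21   0.111] w 0.010695024905342757
```

>>> move_arm --increments "0 0 0 -0.4;0 0 0 0"

```text
clock: 13.82
eef_pos: [0.4899, -0.0786, 0.1531]
eef_rot: [0.794, 0.608, 0.0, 0.0]
contact_force: [0.4, -0.8, 1.3]
width: 0.011
```

```bash
python3 st.py
```

```text
13.825 [ 0.4899 -0.0786  0.1531] yaw -15.11 F [ 0.37 -0.8   1.26] T [-0.236 -0.164  0.115] w 0.010960648243618988
```

>>> move_arm --increments "0 0 0 -0.3;0 0 0 0"

```text
clock: 14.08
eef_pos: [0.4899, -0.0786, 0.1531]
eef_rot: [0.8, 0.6, 0.0, 0.0]
contact_force: [1.6, 0.0, 0.5]
width: 0.0105
```

```bash
python3 st.py
```

```text
14.075 [ 0.4899 -0.0786  0.1531] yaw -16.3 F [1.57 0.03 0.54] T [-0.125 -0.209  0.101] w 0.010516739088462679
```

>>> move_arm --increments "0 0 0 -0.4;0 0 0 0"

```text
clock: 14.32
eef_pos: [0.4898, -0.0786, 0.1531]
eef_rot: [0.809, 0.588, -0.0, -0.0]
contact_force: [1.4, -0.7, 1.2]
width: 0.0109
```

```bash
python3 st.py
```

```text
14.325 [ 0.4898 -0.0786  0.1531] yaw -17.91 F [ 1.41 -0.69  1.24] T [-0.168 -0.192  0.072] w 0.0109279966600119
```

>>> move_arm --increments "0 0 0 -0.4;0 0 0 0"

```text
clock: 14.58
eef_pos: [0.4898, -0.0786, 0.1531]
eef_rot: [0.817, 0.577, -0.0, -0.0]
contact_force: [0.7, -0.7, 1.5]
width: 0.0107
```

```bash
python3 st.py;python3 - <<'E'
from h import *
im=camera('wrist')[:,:,::-1].copy();cv2.imwrite('pics/w5.png',im)
c=im[130:390,160:480];c=cv2.convertScaleAbs(c,alpha=2.2,beta=-60)
cv2.imwrite('pics/w5c.png',cv2.resize(c,None,fx=2.3,fy=2.3,interpolation=cv2.INTER_CUBIC))
E
```

```text
14.575 [ 0.4898 -0.0786  0.1531] yaw -19.52 F [ 0.72 -0.72  1.52] T [-0.138 -0.179  0.138] w 0.010683803621132658
```

View pics/w5c.png

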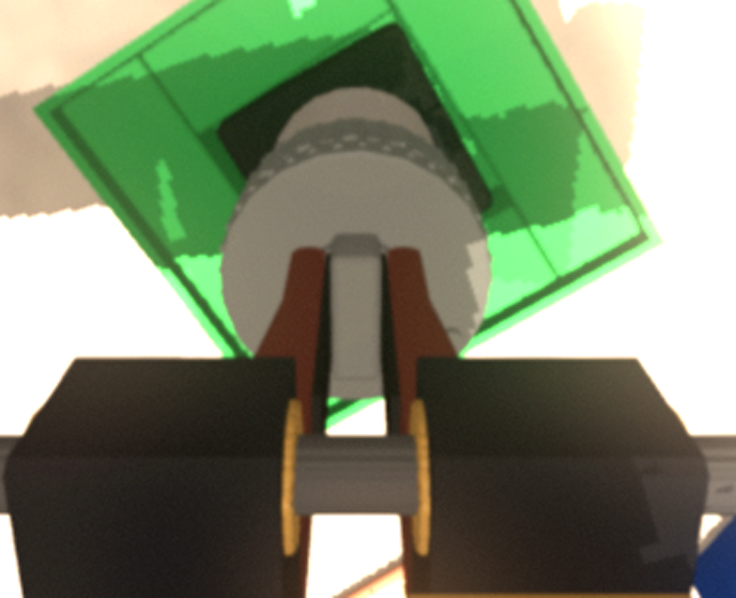

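Run:
```python
from h import *
s=get_state();KT=T('wrist',s)
p=at_z(KT,(160+453/2.3,130+333/2.3),.124);c=at_z(KT,(160+355/2.3,130+273/2.3),.123)
print(p,c,'from tcp',np.degrees(np.arctan2(*(p[:2]-s['eef_pos'][:2])[::-1])),np.linalg.norm(p[:2]-s['eef_pos'][:2]))
im=cv2.imread('pics/w5.png');o=rect(im,KT,s['eef_pos'][:2],.123,.04,480)
cv2.imwrite('pics/r5.png',cv2.convertScaleAbs(o,alpha=2.2,beta=-60))
```

```text
[ 0.50779238 -0.10013802  0.124     ] [ 0.49028088 -0.07738824  0.123     ] from tcp -50.133917422317595 0.028112208786965957
```

View pics/r5.png

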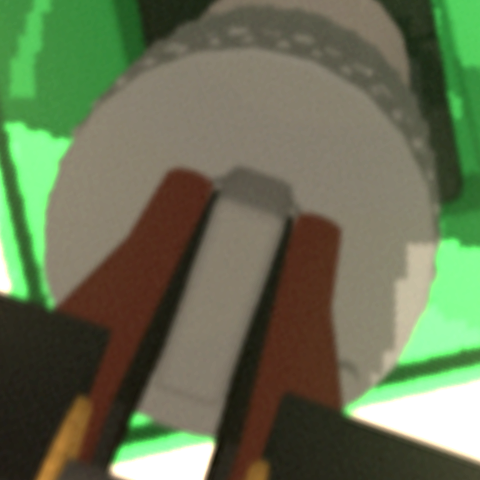

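>>> move_arm --increments "0 0 0 -0.3;0 0 0 0"

```text
clock: 14.88
eef_pos: [0.4898, -0.0786, 0.153]
eef_rot: [0.823, 0.569, -0.0, -0.0]
contact_force: [0.7, 0.3, 0.2]
width: 0.0105
```

```bash
python3 st.py
```

```text
14.875 [ 0.4898 -0.0786  0.153 ] yaw -20.7 F [0.69 0.33 0.15] T [-0.127 -0.144  0.194] w 0.010544046423382736
```

>>> move_arm --increments "0 0 0 -0.3;0 0 0 0"

```text
clock: 15.12
eef_pos: [0.4898, -0.0786, 0.153]
eef_rot: [0.829, 0.56, -0.0, -0.0]
contact_force: [1.1, -0.0, -0.3]
width: 0.0109
```

```bash
python3 st.py
```

```text
15.125 [ 0.4898 -0.0786  0.153 ] yaw -21.91 F [ 1.12 -0.03 -0.33] T [-0.121 -0.128  0.195] w 0.010949160188973602
```

>>> move_arm --increments "0 0 0 0;0 0 0 0;0 0 0 0;0 0 0 0;0 0 0 0;0 0 0 0;0 0 0 0;0 0 0 0" --gripper -1

```text
clock: 16.12
eef_pos: [0.4898, -0.0786, 0.1531]
eef_rot: [0.828, 0.56, 0.0, -0.0]
contact_force: [-0.6, -0.1, 0.7]
width: 0.0862
```

```bash
python3 st.py;python3 - <<'E'
from h import *
s=get_state();im=camera('wrist')[:,:,::-1].copy();cv2.imwrite('pics/w6.png',im);KT=T('wrist',s)
f=lambda o:cv2.convertScaleAbs(o,alpha=2.2,beta=-60)
cv2.imwrite('pics/r6.png',np.hstack([cv2.resize(f(im[130:390,160:480]),(480,390)),cv2.resize(f(rect(im,KT,s['eef_pos'][:2],.123,.04,320)),(320,390))]))
E
```

```text
16.125 [ 0.4898 -0.0786  0.1531] yaw -21.88 F [-0.63 -0.07  0.71] T [-0.102  0.091 -0.016] w 0.08622926278892151
```

View pics/r6.png

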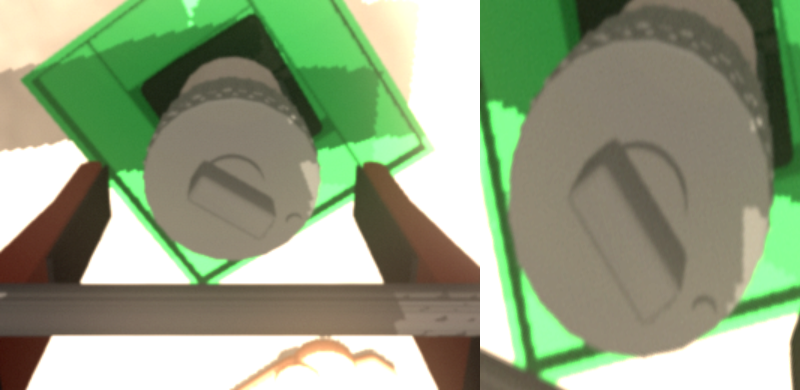

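>>> move_arm --increments "0 0 -0.6 0;0 0 -0.6 0;0 0 -0.6 0;0 0 0 0"

```text
clock: 16.68
eef_pos: [0.4889, -0.0784, 0.1157]
eef_rot: [0.828, 0.56, -0.001, -0.001]
contact_force: [0.4, 0.1, -0.5]
width: 0.0878
```

>>> move_arm --increments "0 0 0 0;0 0 0 0;0 0 0 0;0 0 0 0;0 0 0 0" --gripper 1 --grip_force 50

```text
clock: 17.3
eef_pos: [0.4898, -0.0786, 0.1173]
eef_rot: [0.828, 0.56, 0.0, 0.0]
contact_force: [-2.0, 1.7, 1.8]
width: 0.066
```

```bash
python3 st.py
```

```text
17.3 [ 0.4898 -0.0786  0.1173] yaw -21.88 F [-2.02  1.65  1.79] T [0.001 0.308 0.011] w 0.06599555922668356
```

>>> move_arm --increments "0 0 0 0.7;0 0 0 0.7;0 0 0 0.7;0 0 0.005 0.7;0 0 0.005 0.7;0 0 0 0"

```text
clock: 18.05
eef_pos: [0.4903, -0.0787, 0.1176]
eef_rot: [0.754, 0.657, 0.0, 0.0]
contact_force: [0.2, -0.0, 3.6]
width: 0.0657
```

```bash
python3 st.py
```

```text
18.05 [ 0.4903 -0.0787  0.1176] yaw -7.9 F [ 0.21 -0.04  3.56] T [-0.043  0.034  0.151] w 0.0657241588639983
```

>>> move_arm --increments "0 0 0.005 0.7;0 0 0.005 0.7;0 0 0.005 0.7;0 0 0.005 0.7;0 0 0 0"

```text
clock: 18.68
eef_pos: [0.4902, -0.0787, 0.1178]
eef_rot: [0.687, 0.727, 0.0, 0.0]
contact_force: [0.7, 0.9, 2.1]
width: 0.0657
```

```bash
python3 st.py
```

```text
18.675 [ 0.4902 -0.0787  0.1178] yaw 3.25 F [0.66 0.92 2.13] T [-0.039 -0.02  -0.012] w 0.06570588955025383
```

>>> move_arm --increments "0 0 0.005 0.7;0 0 0.005 0.7;0 0 0.005 0.7;0 0 0 0"

```text
clock: 19.18
eef_pos: [0.4901, -0.0787, 0.1181]
eef_rot: [0.632, 0.775, 0.0, 0.0]
contact_force: [0.2, 1.1, 2.7]
width: 0.0655
```

```bash
python3 st.py
```

```text
19.175 [ 0.4901 -0.0787  0.1181] yaw 11.62 F [0.19 1.09 2.7 ] T [-0.072  0.039  0.018] w 0.0654687359865924
```

```bash
python3 - <<'E'
from h import *
s=get_state();im=camera('wrist')[:,:,::-1].copy();cv2.imwrite('pics/w7.png',im);KT=T('wrist',s)
f=lambda o:cv2.convertScaleAbs(o,alpha=2.2,beta=-60)
sc=camera('side')[:,:,::-1].copy();cv2.imwrite('pics/s7.png',sc)
cv2.imwrite('pics/r7.png',np.hstack([cv2.resize(f(im[60:390,160:480]),(465,480)),cv2.resize(sc[140:270,285:375],(333,480),interpolation=cv2.INTER_CUBIC)]))
print([(t,[(d['score'],d['rect']) for d in find_in('wrist',t)[:1]]) for t in('cap_dot',)])
E
python3 st.py
```

```text
[('cap_dot', [(0.91, [242.0, 197.7, 147.6, 118.6])])]
19.325 [ 0.4901 -0.0786  0.1181] yaw 11.64 F [ 0.07 -0.29  2.23] T [-0.045 -0.058  0.009] w 0.06572757647673728
```

View pics/r7.png

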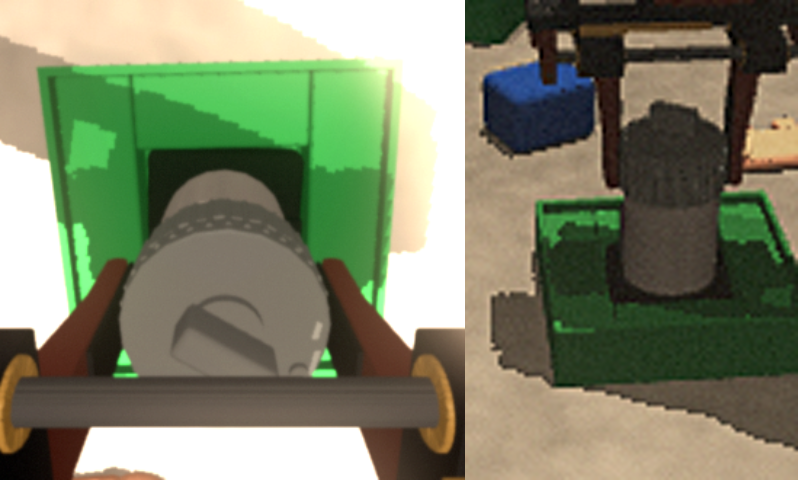

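>>> move_arm --increments "0 0 0.005 0.7;0 0 0.005 0.7"

```text
clock: 19.58
eef_pos: [0.49, -0.0786, 0.1183]
eef_rot: [0.592, 0.806, 0.0, 0.0]
contact_force: [0.1, 0.6, 4.1]
width: 0.0654
```

```bash
python3 st.py
```

```text
19.575 [ 0.49   -0.0786  0.1183] yaw 17.33 F [0.09 0.64 4.08] T [-0.103 -0.047 -0.075] w 0.06540757294983024
```

>>> move_arm --increments "0 0 0.005 0.5;0 0 0 0.5"

```text
clock: 19.82
eef_pos: [0.49, -0.0786, 0.1184]
eef_rot: [0.564, 0.826, 0.0, 0.0]
contact_force: [0.4, -0.3, 3.9]
width: 0.0658
```

```bash
python3 st.py
```

```text
19.825 [ 0.49   -0.0786  0.1184] yaw 21.38 F [ 0.44 -0.28  3.87] T [-0.053 -0.042 -0.027] w 0.065846924562678
```

>>> move_arm --increments "0 0 0 0.5;0 0 0 0"

```text
clock: 20.08
eef_pos: [0.4899, -0.0786, 0.1183]
eef_rot: [0.549, 0.836, 0.0, 0.0]
contact_force: [0.5, -1.1, 3.7]
width: 0.0656
```

```bash
python3 st.py
```

```text
20.075 [ 0.4899 -0.0786  0.1183] yaw 23.34 F [ 0.51 -1.09  3.74] T [-0.088 -0.011 -0.039] w 0.06556394688555728
```

>>> move_arm --increments "0 0 0 0.5;0 0 0 0"

```text
clock: 20.32
eef_pos: [0.4899, -0.0786, 0.1183]
eef_rot: [0.535, 0.845, -0.0, 0.0]
contact_force: [0.3, -1.0, 4.1]
width: 0.0654
```

```bash
python3 st.py
```

```text
20.325 [ 0.4899 -0.0786  0.1183] yaw 25.36 F [ 0.34 -1.02  4.08] T [-0.098  0.008  0.007] w 0.06543385146468746
```

>>> move_arm --increments "0 0 0 0.5;0 0 0 0"

```text
clock: 20.58
eef_pos: [0.4898, -0.0786, 0.1183]
eef_rot: [0.52, 0.854, -0.0, -0.0]
contact_force: [-0.1, 0.6, 3.5]
width: 0.0656
```

```bash
python3 st.py
```

```text
20.575 [ 0.4898 -0.0786  0.1183] yaw 27.36 F [-0.07  0.62  3.47] T [-0.04   0.006  0.026] w 0.06556666198495613
```

>>> move_arm --increments "0 0 0.05 0;0 0 0.05 0;0 0 0 0"

```text
clock: 20.95
eef_pos: [0.4893, -0.0785, 0.1199]
eef_rot: [0.52, 0.854, -0.0, -0.001]
contact_force: [1.6, -0.4, -0.9]
width: 0.0657
```

```bash
python3 st.py
```

```text
20.95 [ 0.4893 -0.0785  0.1199] yaw 27.32 F [ 1.63 -0.4  -0.88] T [-0.075 -0.021  0.035] w 0.06571868594445293
```

>>> move_arm --increments "0 0 0.05 0;0 0 0.05 0;0 0 0 0"

```text
clock: 21.32
eef_pos: [0.4898, -0.0786, 0.1222]
eef_rot: [0.52, 0.854, -0.0, -0.0]
contact_force: [-0.2, -0.3, -1.2]
width: 0.0653
```

```bash
python3 st.py
python3 - <<'E'
from h import *
sc=camera('side')[:,:,::-1].copy();cv2.imwrite('pics/s8.png',sc)
o=np.hstack([cv2.resize(cv2.imread(f'pics/{n}.png')[140:270,285:375],(400,578),interpolation=cv2.INTER_CUBIC) for n in('s7','s8')]);cv2.imwrite('pics/c8.png',o)
E
```

```text
21.325 [ 0.4898 -0.0786  0.1222] yaw 27.32 F [-0.23 -0.33 -1.25] T [-0.061  0.045 -0.003] w 0.06525371463963336
```

View pics/c8.png

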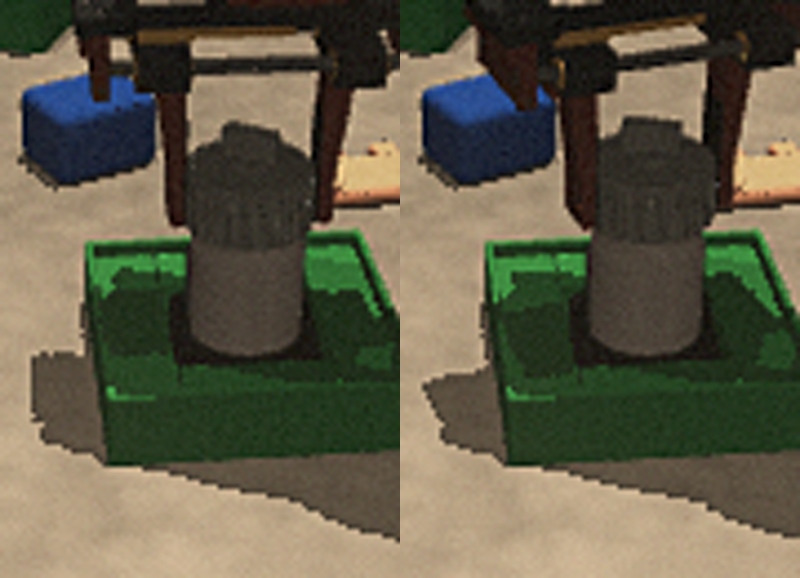

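>>> move_arm --increments "0 0 0.2 0;0 0 0.25 0;0 0 0.25 0;0 0 0.25 0;0 0 0.25 0;0 0 0.25 0;0 0 0.1 0;0 0 0 0"

```text
clock: 22.38
eef_pos: [0.4899, -0.0786, 0.1534]
eef_rot: [0.52, 0.854, 0.0, 0.0]
contact_force: [-0.2, -0.2, -2.6]
width: 0.0658
```

```bash
python3 st.py
python3 - <<'E'
from h import *
s=get_state();out=[]
for n,b in(('side',(135,270,285,385)),('wrist',(60,390,160,480))):
    im=camera(n)[:,:,::-1].copy();cv2.imwrite(f'pics/{n}9.png',im)
    out.append(cv2.convertScaleAbs(cv2.resize(im[b[0]:b[1],b[2]:b[3]],(400,520),interpolation=cv2.INTER_CUBIC),alpha=1.6,beta=-20))
cv2.imwrite('pics/c9.png',np.hstack(out))
E
```

```text
22.375 [ 0.4899 -0.0786  0.1534] yaw 27.32 F [-0.23 -0.15 -2.6 ] T [-0.035  0.026  0.014] w 0.06582737774087903
```

View pics/c9.png

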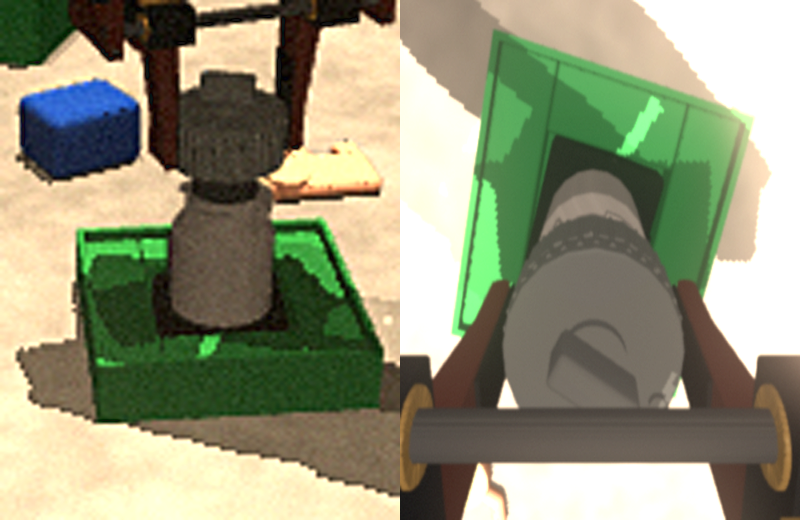

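Run:
```python
from h import *
s=get_state()
P=[[*s['eef_pos'][:2],z] for z in(.05,.095,.127,.159)]
side=T('side');q=proj(side,P);print('side crop',((q-[285,135])*[4,520/135]).round(0).tolist())
w=T('wrist',s);q=proj(w,P);print('wrist crop',((q-[160,60])*[1.25,520/330]+[400,0]).round(0).tolist())
im=cv2.imread('pics/side9.png')
for t in('cap','cup'):
    for n in('side','wrist'):
        for d in trace(n,t)[:1]:
            m=d['mask'];print(t,n,d['score'],d['rect'])
            if n=='side':
                for r in range(int(d['rect'][1]),int(d['rect'][1]+d['rect'][3]),4):
                    x=np.flatnonzero(m[r]);print(r,x.min(),x.max(),(x.min()+x.max())/2) if len(x) else 0
```

```text
side crop [[220.0, 269.0], [222.0, 204.0], [224.0, 155.0], [226.0, 105.0]]
wrist crop [[592.0, 237.0], [592.0, 271.0], [592.0, 305.0], [592.0, 352.0]]
cap side 0.56 [327.9, 149.8, 28.4, 33.5]
153 336 340 338.0
157 333 348 340.5
161 329 354 341.5
165 329 356 342.5
169 330 356 343.0
173 330 356 343.0
177 329 355 342.0
181 334 350 342.0
cap wrist 0.8 [240.1, 195.9, 147.3, 121.7]
cup side 0.92 [324.9, 184.1, 33.8, 37.5]
184 332 352 342.0
188 332 353 342.5
192 329 353 341.0
196 328 353 340.5
200 327 353 340.0
204 326 352 339.0
208 323 354 338.5
212 323 355 339.0
216 323 356 339.5
220 324 357 340.5
cup wrist 0.94 [261.9, 147.1, 110.7, 76.7]
```

Run:
```python
from h import *
s=get_state();w=T('wrist',s);im=cv2.GaussianBlur(cv2.imread('pics/wrist9.png'),(3,3),0).astype(int)
c=s['eef_pos'];a=np.linspace(0,2*np.pi,720)
for r,z,n in((.03,.079,'body'),(.022,.106,'neck')):
    q=proj(w,np.c_[c[0]+r*np.cos(a),c[1]+r*np.sin(a),0*a+z]);print(n,q.min(0).round(1),q.max(0).round(1))
for row in(172,178,184,190,196,202):
    print(row,[int(im[row,x].sum()//3) for x in range(272,358,2)], 'R-G',[int(im[row,x,2]-im[row,x,1]) for x in range(272,358,2)])
```

```text
body [269.6 180.3] [357.6 263.2]
neck [277.2 203.7] [349.9 271.3]
172 [54, 56, 44, 41, 41, 41, 41, 41, 41, 41, 42, 48, 59, 70, 77, 79, 79, 79, 80, 80, 80, 80, 79, 78, 79, 78, 78, 78, 75, 70, 60, 49, 43, 41, 42, 41, 42, 42, 42, 42, 42, 42, 42] R-G [-29, -29, -10, -5, -4, -5, -5, -4, -4, -4, -4, -2, 1, 3, 5, 5, 5, 5, 5, 5, 5, 5, 5, 5, 5, 4, 5, 5, 4, 3, 0, -2, -5, -6, -6, -6, -6, -6, -6, -5, -6, -7, -6]
178 [55, 44, 41, 42, 41, 41, 42, 45, 59, 74, 78, 78, 78, 79, 79, 78, 78, 79, 79, 80, 80, 79, 79, 78, 78, 78, 77, 77, 78, 78, 78, 78, 77, 72, 56, 43, 41, 41, 41, 42, 42, 42, 42] R-G [-28, -11, -4, -4, -5, -5, -4, -3, 1, 4, 5, 5, 6, 5, 6, 5, 5, 5, 6, 5, 6, 6, 5, 6, 5, 5, 4, 4, 5, 5, 5, 5, 4, 3, 0, -4, -5, -5, -5, -6, -5, -6, -5]
184 [46, 41, 42, 42, 42, 52, 71, 77, 78, 78, 78, 78, 81, 87, 91, 94, 95, 98, 100, 101, 103, 103, 101, 100, 99, 97, 94, 91, 88, 81, 78, 78, 78, 78, 77, 76, 67, 47, 41, 41, 41, 42, 42] R-G [-13, -5, -4, -4, -4, -1, 3, 5, 5, 5, 5, 6, 6, 7, 8, 7, 8, 9, 9, 9, 9, 9, 9, 9, 9, 9, 8, 8, 6, 5, 6, 5, 5, 5, 5, 5, 2, -3, -5, -5, -5, -4, -5]
190 [42, 42, 42, 44, 60, 75, 79, 85, 
[... 244 characters left out ...]
, 9, 9, 8, 8, 9, 8, 9, 8, 7, 6, 5, 4, 0, -4, -4, -4, -4]
196 [42, 42, 47, 67, 83, 94, 100, 100, 102, 103, 101, 100, 101, 101, 100, 97, 93, 88, 85, 81, 77, 76, 78, 83, 88, 90, 88, 94, 92, 92, 90, 91, 94, 98, 99, 100, 99, 92, 79, 61, 44, 41, 41] R-G [-4, -4, -2, 3, 6, 8, 9, 9, 9, 9, 9, 10, 9, 9, 9, 9, 8, 7, 6, 5, 4, 5, 5, 6, 7, 8, 8, 8, 8, 8, 8, 8, 8, 9, 8, 9, 9, 7, 6, 2, -2, -3, -4]
202 [43, 55, 85, 98, 99, 93, 83, 80, 70, 68, 66, 64, 64, 64, 64, 63, 63, 63, 64, 63, 64, 64, 63, 63, 63, 64, 64, 63, 63, 63, 64, 64, 65, 66, 71, 81, 90, 97, 100, 96, 74, 46, 41] R-G [-3, -1, 6, 8, 8, 7, 5, 5, 2, 2, 2, 1, 1, 1, 1, 2, 1, 1, 1, 2, 1, 1, 2, 1, 2, 2, 2, 1, 2, 1, 1, 1, 1, 1, 3, 5, 9, 8, 9, 8, 5, -1, -3]
```

```bash
python3 -c "
from workcell import *
print(finish_job())"; python3 st.py
```

```text
the job is handed in; nothing more can be done
None
the job is handed in; nothing more can be done
```

The job is handed in at about 22.6 s. The vent key was worked first, then the cap came off, and the gripper finished holding it over the cup.

**Vent key:** I turned it clockwise until the torque rose from about 0.11 to 0.195 N m, which is the stop. By then the gripper had turned about 66°, because the cup also took up its play in the well. After I let go, the picture showed the key back in line with the dot.

**Cap:** I unscrewed it about 49° counter-clockwise, including the cup's play, and lifted it straight up. A test lift of about 4 mm showed only about 1.2 N downward, which is the cap's weight, so the threads had let go.

**Final pose:** The TCP is at z = 0.153, so the cap's lower edge is about 20 mm above the mouth, taken from the grip height rather than measured. The cup stands upright in its well, and the bystanders I could see looked untouched. The wrist picture puts the cap within about 1 mm of centre sideways.

**Failed or unclear checks:**
- My first grip on the key caught the collar around it at 21 mm, so I raised the arm 4 mm and gripped again.
- The unscrewing torque read near zero at the sampled moments. The moment of release was not clear in the force either, so the cap may have been turned a few degrees past it. That is well short of the next ribs.
- The coarse side camera suggested about 3 mm of offset between cap and cup axis, against the wrist picture's 1 mm.
- I viewed 12 pictures, two over the budget.

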